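# Lay a three-carton bundle in the press and ratchet it tight

### The job

Make up the bundle in the press on the desk: lay one of the two loose cartons lengthwise beside the carton already lying there, up to the stop, and the other one crosswise in front of the ends of these two, centred. Then work the lever, stroke after stroke right to its end, until the jaw has clicked on to where the sprung plate in front of it stays pressed in by some 6 mm, so that it holds the bundle; do not take it a click too far, do not push the jaw itself by hand, and leave the rest of the desk as it is.

Things in the scene. Friction and masses are not known exactly. Their poses are not given: they have to be found in the camera images.
- press: grey steel bundling press fixed to the desk: base plate 340 mm along its x, 120 along y, 8 thick; origin under its centre, z up, +x roughly to the robot's right. The bundle lies on the plate against the stop at the +x end; the sides of the bed are open. A pawl housing (z to 45 mm, y within +-20) stands at x = -41 to -138 mm, the lever rises from it
- stop_face (a point): foot of the face of the steel stop at the press's +x end, on the plate's top: x = 150 mm, y = 0, z = 8 mm of the press. The stop is 66 mm wide and low: its top is at z = 24 mm, so fingers pass above it
- gap_place (a point): the empty lengthwise place (x = 120, y = -17, z = 8 mm of the press): where the underside centre of the second lengthwise carton belongs, its x along the press's x, either way round, beside the carton lying at y = +16. Gaps up to 8 mm along the press's x do no harm, the jaw closes them; nothing closes gaps across it (3 mm is well)
- cross_place (a point): the crosswise place (x = 75, y = 0, z = 8 mm of the press): where the underside centre of the crosswise carton ends up when pressed home, its x along the press's y, either way round. It may be laid up to 10 mm short of it
- carton_laid: plain cardboard carton, 60 mm along its x, 30 mm along its y, 50 mm high, 0.1 to 0.16 kg, rigid; origin at the centre of its underside; all three cartons are alike and may be used either way round. This one lies in the press already, at x = 119, y = +16 mm of it
- carton_b: plain cardboard carton, 60 mm along its x, 30 mm along its y, 50 mm high, 0.1 to 0.16 kg, rigid; origin at the centre of its underside; all three cartons are alike and may be used either way round. Stands loose on the desk or on its 2.5 mm thick yellow mat
- carton_c: plain cardboard carton, 60 mm along its x, 30 mm along its y, 50 mm high, 0.1 to 0.16 kg, rigid; origin at the centre of its underside; all three cartons are alike and may be used either way round. Stands loose on the desk or on its 2.5 mm thick yellow mat
- jaw: moving jaw: dark steel block, 50 mm wide, 9 to 34 mm high, front face at its x = -13 mm, a toothed rack behind it. Axes as the press; origin on the press's origin when fully back, moves along the press's +x. A full stroke advances it one tooth, 8 mm (the first one 5 to 13); a pawl holds it, under load it settles back 3 mm onto the pawl as the lever returns. It cannot be backed off
- plate (a joint): how far the sprung plate is pressed into the jaw, in m: 0 = free, 20 mm in front of the block; 0.020 = against the block. 4 N starts it, then 0.8 N a mm. With the bundle against the stop, and the lever let back, successive clicks leave it at about 0 to 0.0015 (just touching), 0.006 (right), 0.014 (a click too far)
- plate_face (a point): centre of the front face of the sprung plate (steel, 60 mm wide, 9 to 24 mm above the desk), on the press's centre line
- lever (a joint): angle of the ratchet lever in rad: 0 = rest, leaning 0.28 rad towards the press's -x; grows as it is pushed towards +x, to its stop at 0.56. Each stroke must reach 0.53 to click under load, and then come back to 0.03 or less; a spring brings it back (1 to 2 N at the knob). Pushing takes 3 to 9 N at the knob
- lever_knob (a point): centre of the 28 mm black ball knob on the lever's 12 mm rod, 130 mm from the pivot (axis along the press's y at x = -84.5, z = 13 mm of the press). At rest it is 138 mm above the desk; it swings 72 mm along the press's x
- charger: bystander: white charger block, 57 x 40 x 26 mm; takes one of the same three places as the loose cartons
- eraser: bystander: eraser 19 x 42 x 12 mm
- pen_black: bystander: black pen, 143 mm long, 12 mm thick, lying on the desk mat
Things that resemble listed ones, but are neither listed nor needed, are in the scene too. What is shaped like the carton_laid but orange or turquoise is not meant. Leave any green look-alike of the carton_c alone.

How it is judged (in metres and radians):
On the way, in this order (a step that is already met when the one before it is completed fails the run):
1. both loose cartons lie in the press in the pattern, the plate still free of load (x of carton_laid in the frame of press between 0.104 and 0.128 m and y of carton_laid in the frame of press between 0.008 and 0.024 m and z of carton_laid in the frame of press between 0.004 and 0.012 m and angle between the x axis of carton_laid and the x axis of press, either way round below 0.15 rad and angle between carton_laid's own z axis and vertical below 0.1 rad and (((x of carton_b in the frame of press between 0.104 and 0.128 m and y of carton_b in the frame of press between -0.025 and -0.009 m and z of carton_b in the frame of press between 0.004 and 0.012 m and angle between the x axis of carton_b and the x axis of press, either way round below 0.15 rad and angle between carton_b's own z axis and vertical below 0.1 rad) and (x of carton_c in the frame of press between 0.059 and 0.083 m and y of carton_c in the frame of press between -0.009 and 0.009 m and z of carton_c in the frame of press between 0.004 and 0.012 m and angle between the x axis of carton_c and the y axis of press, either way round below 0.15 rad and angle between carton_c's own z axis and vertical below 0.1 rad)) or ((x of carton_c in the frame of press between 0.104 and 0.128 m and y of carton_c in the frame of press between -0.025 and -0.009 m and z of carton_c in the frame of press between 0.004 and 0.012 m and angle between the x axis of carton_c and the x axis of press, either way round below 0.15 rad and angle between carton_c's own z axis and vertical below 0.1 rad) and (x of carton_b in the frame of press between 0.059 and 0.083 m and y of carton_b in the frame of press between -0.009 and 0.009 m and z of carton_b in the frame of press between 0.004 and 0.012 m and angle between the x axis of carton_b and the y axis of press, either way round below 0.15 rad and angle between carton_b's own z axis and vertical below 0.1 rad))) and value of joint plate below 0.002 m), for 0.2 s.
2. the lever is pushed right to its end (value of joint lever above 0.5 rad).
At the end, for the whole second after the job is handed in: The three cartons lie flat on the press's plate in the pattern (each within 6 mm of its place along the press, 8 mm (crosswise one 9 mm) across it and 0.15 rad in direction), the sprung plate is held pressed in by 3 to 10 mm, the lever is back at rest and all is still (x of carton_laid in the frame of press between 0.112 and 0.124 m and y of carton_laid in the frame of press between 0.008 and 0.024 m and z of carton_laid in the frame of press between 0.004 and 0.012 m and angle between the x axis of carton_laid and the x axis of press, either way round below 0.15 rad and angle between carton_laid's own z axis and vertical below 0.1 rad and (((x of carton_b in the frame of press between 0.112 and 0.124 m and y of carton_b in the frame of press between -0.025 and -0.009 m and z of carton_b in the frame of press between 0.004 and 0.012 m and angle between the x axis of carton_b and the x axis of press, either way round below 0.15 rad and angle between carton_b's own z axis and vertical below 0.1 rad) and (x of carton_c in the frame of press between 0.067 and 0.079 m and y of carton_c in the frame of press between -0.009 and 0.009 m and z of carton_c in the frame of press between 0.004 and 0.012 m and angle between the x axis of carton_c and the y axis of press, either way round below 0.15 rad and angle between carton_c's own z axis and vertical below 0.1 rad)) or ((x of carton_c in the frame of press between 0.112 and 0.124 m and y of carton_c in the frame of press between -0.025 and -0.009 m and z of carton_c in the frame of press between 0.004 and 0.012 m and angle between the x axis of carton_c and the x axis of press, either way round below 0.15 rad and angle between carton_c's own z axis and vertical below 0.1 rad) and (x of carton_b in the frame of press between 0.067 and 0.079 m and y of carton_b in the frame of press between -0.009 and 0.009 m and z of carton_b in the frame of press between 0.004 and 0.012 m and angle between the x axis of carton_b and the y axis of press, either way round below 0.15 rad and angle between carton_b's own z axis and vertical below 0.1 rad))) and value of joint plate between 0.003 and 0.01 m and value of joint lever below 0.08 rad and linear speed of each of carton_laid, carton_b, carton_c below 0.02 m/s); the robot touches nothing.
It fails at once if the jaw or its plate is pushed by the gripper or the arm instead of by the lever (contact force between any of the fingers, the arm and jaw above 3 N).
It fails at once if a bystander (charger, eraser, black pen) is shifted by more than 30 mm (distance of any of charger, eraser, pen_black from where it was at the start of the episode above 0.03 m).
It also fails if it takes over 72 s, if anything falls off the work surface, if the arm or the gripper's body presses on something with over 40 N, if the wrist force passes 120 N, or if a joint passes its speed limit or range.

### The arm

A 6-joint arm with a two-finger parallel gripper is mounted at the origin on a cart in front of the work surface, level with it; the furniture and walls round the work are solid. World frame = base frame: x ahead of the robot, y to its left, z up, the work surface at z = 0. Lengths are in mm, angles in rad, forces in N, time in s.
With the tool pointing down it reaches from about 275 to 750 mm from the base axis. Payload 10.2 kg.
Tool frame: the origin (TCP) lies between the finger pads; the fingertips stand 17 mm ahead of it and the grasp point (between the pads) lies 2 mm behind it (tips_ahead is the distance from the TCP to the fingertips, in mm); z points along the fingers, y is the line along which they close (so a half turn about z gives the same grasp; the last joint's range is limited). The gripper opens to 85 mm and grips with 20 to 120 N. Pads are 22 mm wide; open, the fingers measure 114 mm over their backs; the gripper's body (76 mm by 85 mm) begins 54 mm behind the grasp point. The pads swing forward as they close: fully open they stand 13 mm farther back than shut.
Start: joints at [0.902, 0.313, 1.498, -0, 1.331, -0.223], TCP at [226.382, 473.69, 248.294] pointing down, gripper open.
Joint ranges: [-2.94, 2.94], [-0.97, 2.17], [0.19, 2.56], [-1.23, 4.37], [0.02, 3.11], [-2.88, 2.88]. Speed limits (rad/s): [2.39, 2.39, 3.01, 3.14, 3.14, 3.14].

### API

Orientations are given as a unit quaternion [w, x, y, z].
In Python, from rig import sense, capture, finish_job, boxes_of, tips_ahead gives the robot as it stands.
- The arm moves only by the tool drive_tool, never from a script. Its argument "commands" is text: rows parted by semicolons, each of 7 numbers parted by spaces: the shift along the world's x, y, z in units of 0.1 m (1.0 is 0.1 m), then the turn, a rotation vector about the world's x, y, z in units of pi/4 rad (1.0 is pi/4 rad), then the opening in per cent of the stroke, from 0 (shut) to 100 (fully open). A call has 1 to 20 rows; each row shifts and turns the commanded pose from where the row before left it; what a row does not reach is not made up. A row lasts 1/12 s, in which the tool goes at most 41.7 mm and 7.16 degrees, less where a joint would pass 70% of its speed; a pose out of reach is approached as far as the arm can. A call with a number of a shift or a turn outside -1 to 1 is refused whole. A call with a gripper value outside its range is refused whole. The fingers move at their own pace and stop on an object; "force" is the grip in N (left out, the last holds). Time passes only in rows, so rows that do not move let the fingers close. It gives the time, the measured TCP pose, the force, the opening and the grip force at its end, in the units of the state.
- sense(): the state, without advancing time (a new reading comes with each control period).
- capture(name): name is "scene" or "top" or "wrist"; returns a dict with "pixels" (400x640x3 uint8, blue, green, red), "fov_y" (degrees; the focal length in pixels is half the picture's height over the tangent of half this angle, whatever the lens; pixels are square), "cx", "cy" (the principal point, pixels), "position" and "attitude" of the camera in the world; the wrist camera has in their place "tool_from_camera" (4x4, takes a point from camera to tool coordinates, whose origin is the TCP and whose axes are the flange's). Camera axes: x right, y down, z forward; pixel columns grow to the right and rows downward; lengths in mm; the calibration is good to about 2 mm. A picture is of the moment at which its call begins: read the wrist's pose just before it. There is no depth.
- finish_job(): hands the job in; it is judged then, once.
Trained networks look in a picture, given as the dict that the camera call returned (one of the last four; its "shot" number tells which), for a name from the list of things; names that differ only in an ending like _2 or _b are one class to them, and where a whole thing is asked for, a point or a joint stands for the part that bears it (a point fixed in the world has none). Each returns a list of dicts, best first, with "confidence" (0 to 1); they miss things now and then, are a little off and sometimes report something else, mostly with a low value. They report only what shows in the picture. A call takes as long as a camera call. They do not tell look-alikes from the thing itself.
- boxes_of(picture, name): "position" ([column, row] in pixels, amid what is visible of it).
The state is a dict: "time_s": time; "joints": joint angles; "dq": joint speeds; "tau": joint torques, N m; "eef_pos": TCP position; "ee_rot": TCP orientation; "force": force on the tool from outside, world axes, zero at the start; "wrist_torque": the same for the moment, N m; "grip_width": opening from 0.0 (shut) to 1.0 (fully open); "grip_force": force on a finger pad.
Only numpy, scipy, OpenCV 4.12 (cv2) and the standard library are available. Lean on these libraries where they do the work, as an engineer would, in place of code of your own. Each camera call takes 0.05 s, during which the arm holds its last target. There are 200 camera calls.

## Working session

There is one attempt and no reset: what is moved stays moved. The work goes in short steps, Python scripts to look and compute and a tool call to move; the robot and the scene stay as the last step left them, time stands still between calls to the robot, and variables do not carry over. Pictures are saved under pics/ and viewed, at most 10 in all, crops included, and the job is handed in when it is done.

Besides the shell and the picture viewer there is one more tool, called after ">>>" in YAML: its name, and indented under it one key for each argument. drive_tool: Moves the arm, as the interface text tells. Shifts and turns lie within -1 to 1; 1 stands for 0.1 m of shift or pi/4 rad of turn. Its arguments: {"type":"object","properties":{"commands":{"type":"string"},"force":{"type":"number"}},"required":["commands"]}

```bash
mkdir -p pics
cat > h.py <<'E'
import numpy as np,cv2
from rig import sense,capture,finish_job,boxes_of,tips_ahead
from scipy.spatial.transform import Rotation as R
def rot(q):
    q=np.array(q,float)
    if q.shape==(3,3): return q
    return R.from_quat([q[1],q[2],q[3],q[0]]).as_matrix()
def cam(p,s=None):
    f=200/np.tan(np.radians(p["fov_y"])/2)
    if "position" in p: C=np.array(p["position"]);M=rot(p["attitude"])
    else:
        T=np.array(p["tool_from_camera"]);A=rot(s["ee_rot"]);C=A@T[:3,3]+np.array(s["eef_pos"]);M=A@T[:3,:3]
    return f,C,M,p["cx"],p["cy"]
def ray(K,u,z):
    f,C,M,cx,cy=K
    d=M@np.array([(u[0]-cx)/f,(u[1]-cy)/f,1]); return C+d*(z-C[2])/d[2]
def proj(K,X):
    f,C,M,cx,cy=K
    v=(np.array(X)-C)@M; return np.stack([cx+f*v[...,0]/v[...,2],cy+f*v[...,1]/v[...,2]],-1)
E
python3 - <<'E'
from h import *
print(tips_ahead, sense())
for n in("scene","top"):
    p=capture(n);cv2.imwrite(f"pics/{n}0.png",p["pixels"]);K=cam(p)
    print(n,p["position"],p["attitude"],p["fov_y"],p["cx"],p["cy"])
    for nm in["press","carton_b","lever_knob","plate_face","jaw","charger","eraser","pen_black"]:
        for b in boxes_of(p,nm)[:5]: print(nm,b,ray(K,b["position"],25).round())
E
```

```text
17.0 {'time_s': 0.0, 'joints': array([ 9.01575562e-01,  3.13474371e-01,  1.49842162e+00,  2.55498551e-05,
        1.33098880e+00, -2.23388533e-01]), 'dq': array([ 5.64985224e-04, -1.92697050e-03, -1.64106233e-03, -5.68396891e-05,
        7.50823653e-04,  6.36087325e-04]), 'tau': array([ 3.60696977e-04, -4.12265933e+01, -2.59744227e+01, -1.62246470e-04,
        4.15599294e-03, -1.31421214e-05]), 'eef_pos': array([226.24167042, 473.50143413, 247.72840655]), 'ee_rot': array([-2.90058730e-04,  2.21077442e-01,  9.75256042e-01, -5.77431234e-04]), 'force': array([ 0.34897684, -0.78020418, -0.20863927]), 'wrist_torque': array([-0.02573353, -0.02163411, -0.01593894]), 'grip_force': 0.0, 'grip_width': 0.9995803426239523}
scene [-505.24256755 -737.84579923  825.06749827] [-0.44858369  0.76403136 -0.40709196  0.22204705] 44.47318952595073 313.5676656964202 206.83117606304776
press {'position': [328.3, 237.8], 'confidence': 0.7} [497. -70.  25.]
carton_b {'position': [244.1, 230.0], 'confidence': 0.89} [395. 170.  25.]
carton_b {'position': [287.3, 202.0], 'confidence': 0.85} [604. 164.  25.]
car
[... 1030 characters left out ...]
9} [ 488. -356.   25.]
carton_b {'position': [248.4, 243.7], 'confidence': 0.73} [386. 152.  25.]
carton_b {'position': [206.8, 161.4], 'confidence': 0.64} [607. 274.  25.]
carton_b {'position': [241.2, 166.4], 'confidence': 0.53} [595. 180.  25.]
lever_knob {'position': [290.7, 191.7], 'confidence': 0.66} [529.  43.  25.]
lever_knob {'position': [326.5, 194.1], 'confidence': 0.25} [525. -54.  25.]
plate_face {'position': [214.1, 220.8], 'confidence': 0.33} [445. 247.  25.]
jaw {'position': [331.8, 191.8], 'confidence': 0.61} [531. -69.  25.]
charger {'position': [215.2, 221.6], 'confidence': 0.62} [443. 243.  25.]
pen_black {'position': [446.4, 167.3], 'confidence': 0.7} [ 607. -386.   25.]
```

View pics/top0.png

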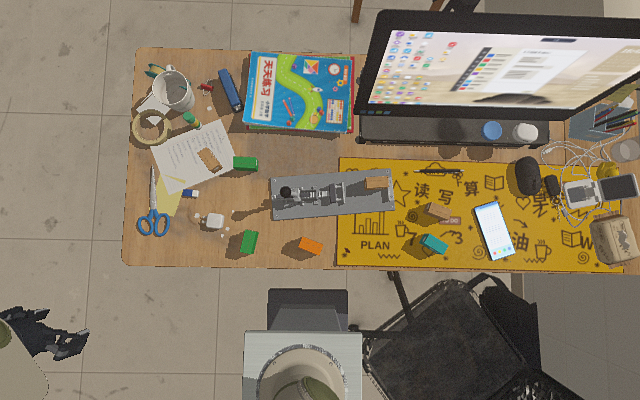

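View pics/scene0.png

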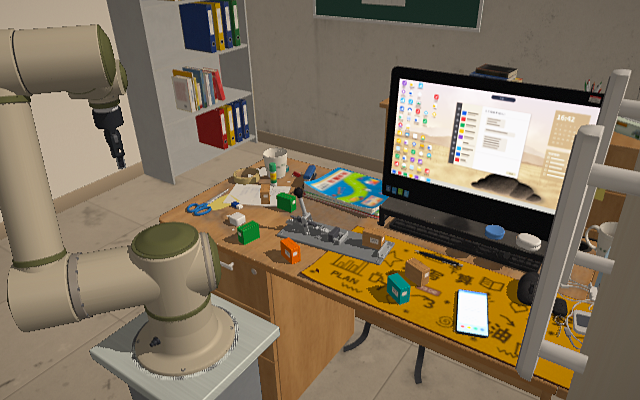

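The top view shows brown cartons on the paper at (209,160) and on the mat at (436,210). The laid carton is at (378,182) and the knob at (286,192). Green, orange and turquoise decoys are to be ignored. Next I'll take a closer look with the wrist camera.

>>> drive_tool:
  commands: "0.32 -0.2 0.05 0 0 0 100;0.32 -0.2 0.05 0 0 0 100;0.32 -0.2 0.05 0 0 0 100;0.32 -0.2 0.05 0 0 0 100;0.32 -0.2 0.05 0 0 0 100;0.32 -0.2 0.05 0 0 0 100;0.32 -0.2 0.05 0 0 0 100;0.32 -0.2 0.05 0 0 0 100;0.32 -0.2 0.05 0 0 0 100;0.32 -0.2 0.05 0 0 0 100;0 0 0 0 0 0 100;0 0 0 0 0 0 100"

```text
time_s: 1.9
eef_pos: [547.5, 272.5, 297.7]
ee_rot: [-0.0, 0.222, 0.975, -0.0]
force: [0.1, -0.4, -0.6]
grip_width: 1.0
grip_force: 0.0
```

Run:
```python
from h import *
import pickle
s=sense();p=capture("wrist");pickle.dump((s,p),open("w1.pkl","wb"))
im=p["pixels"].copy();K=cam(p,s);print(s["eef_pos"],s["ee_rot"],np.array(p["tool_from_camera"]).round(2),p["fov_y"])
for nm in["carton_b","lever_knob","eraser","charger"]:
    for b in boxes_of(p,nm)[:4]: print(nm,b,ray(K,b["position"],50).round())
cv2.imwrite("pics/w1.png",im)
```

```text
[547.48449086 272.53301718 297.68888099] [-3.04894395e-04  2.22300158e-01  9.74978220e-01 -1.32225436e-04] [[   0.     -0.96   -0.28   70.99]
 [   1.      0.      0.     -0.57]
 [  -0.     -0.28    0.96 -124.15]
 [   0.      0.      0.      1.  ]] 60.70996334376895
carton_b {'position': [339.5, 211.4], 'confidence': 0.98} [607. 269.  50.]
carton_b {'position': [158.4, 80.9], 'confidence': 0.79} [396. 160.  50.]
carton_b {'position': [260.9, 237.2], 'confidence': 0.57} [596. 172.  50.]
lever_knob {'position': [97.6, 245.9], 'confidence': 0.87} [522.  -7.  50.]
eraser {'position': [349.2, 121.9], 'confidence': 0.78} [520. 320.  50.]
charger {'position': [262.2, 86.0], 'confidence': 0.78} [447. 254.  50.]
```

View pics/w1.png

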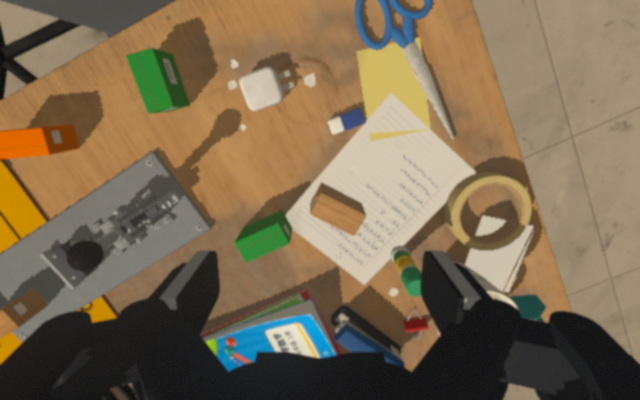

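The wrist view shows the target carton on the paper at (338,208) and a green decoy at (264,237). The press is lower left, with its knob at about (85,255). Next I'll fit a box silhouette to the carton.

```bash
cat >> h.py <<'E'
from scipy.optimize import differential_evolution
def sil(K,x,y,a,z0,shape,L=60,W=30,H=50):
    c,s=np.cos(a),np.sin(a);P=[]
    for i in(-1,1):
        for j in(-1,1):
            for k in(0,1): P.append([x+c*i*L/2-s*j*W/2,y+s*i*L/2+c*j*W/2,z0+k*H])
    q=proj(K,np.array(P));h=cv2.convexHull((q*8).astype(np.int32))
    m=np.zeros(shape,np.uint8);cv2.fillConvexPoly(m,h,255,shift=3);return m
def brown(im,seed,r=90,lo=(5,60,25),hi=(20,200,240)):
    m=cv2.inRange(cv2.cvtColor(im,cv2.COLOR_BGR2HSV),lo,hi)
    w=np.zeros_like(m);cv2.circle(w,tuple(int(v) for v in seed),r,255,-1);m&=w
    m=cv2.morphologyEx(m,cv2.MORPH_OPEN,np.ones((3,3)))
    n,l,st,ce=cv2.connectedComponentsWithStats(m)
    ok=[i for i in range(1,n) if st[i,4]>80]
    i=min(ok,key=lambda i:np.min(np.linalg.norm(np.argwhere(l==i)[:,::-1]-seed,axis=1)))
    return np.uint8(l==i)*255
def fitbox(K,m,g,z0,a0=0,da=np.pi/2,**k):
    def c(v):
        b=sil(K,v[0],v[1],v[2],z0,m.shape,**k);return 1-np.sum((b&m)>0)/max(1,np.sum((b|m)>0))
    r=differential_evolution(c,[(g[0]-40,g[0]+40),(g[1]-40,g[1]+40),(a0-da,a0+da)],seed=1,popsize=12,maxiter=60)
    return r.x,1-r.fun
E
python3 - <<'E'
from h import *
import pickle
s,p=pickle.load(open("w1.pkl","rb"));K=cam(p,s);im=p["pixels"]
hsv=cv2.cvtColor(im,cv2.COLOR_BGR2HSV)
for u in[(325,195),(345,195),(330,215),(350,220),(320,210),(300,210),(370,230)]: print(u,hsv[u[1],u[0]])
m=brown(im,(338,208),60,(5,70,25),(22,255,240));
v,iou=fitbox(K,m,(607,269),0);print(v.round(2),iou)
a=cv2.resize(im[140:290,260:420],None,fx=4,fy=4)
cs,_=cv2.findContours(sil(K,*v,0,m.shape),0,2)
b=im.copy();cv2.drawContours(b,cs,-1,(255,0,255),1);b=cv2.resize(b[140:290,260:420],None,fx=2.4,fy=2.4)
b2=cv2.cvtColor(cv2.resize(m[140:290,260:420],None,fx=2.4,fy=2.4),cv2.COLOR_GRAY2BGR)
cv2.imwrite("pics/w1f.png",np.hstack([b,b2]))
E
```

```text
(325, 195) [ 15 140 146]
(345, 195) [ 17  65 142]
(330, 215) [ 15 142 183]
(350, 220) [ 16 142 180]
(320, 210) [ 15 144 184]
(300, 210) [ 19  40 204]
(370, 230) [ 17  32 184]
[6.1055e+02 2.6460e+02 6.1000e-01] 0.9091863517060368
```

View pics/w1f.png

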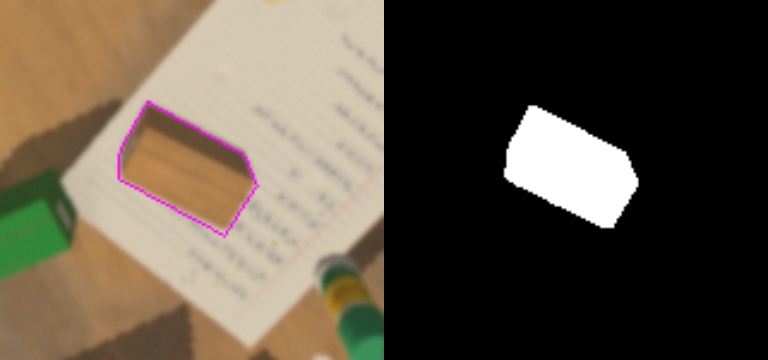

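The silhouette fit is good: carton C is at about (610,265) with its long axis at 35°. Next I'll view the press and the other carton from above.

>>> drive_tool:
  commands: "-0.06 -0.38 0.02 0 0 0.1 100;-0.06 -0.38 0.02 0 0 0.1 100;-0.06 -0.38 0.02 0 0 0.1 100;-0.06 -0.38 0.02 0 0 0.1 100;-0.06 -0.38 0.02 0 0 0.1 100;-0.06 -0.38 0.02 0 0 0.07 100;-0.06 -0.38 0.02 0 0 0 100;-0.06 -0.38 0.02 0 0 0 100;-0.06 -0.38 0.02 0 0 0 100;-0.06 -0.38 0.02 0 0 0 100;-0.06 -0.3 0.02 0 0 0 100;0 0 0 0 0 0 100;0 0 0 0 0 0 100"

```text
time_s: 3.23
eef_pos: [480.1, -136.7, 320.4]
ee_rot: [0.0, -0.0, 1.0, 0.0]
force: [-0.4, 0.7, -0.4]
grip_width: 0.998
grip_force: 0.0
```

Run:
```python
from h import *
import pickle
s=sense();p=capture("wrist");pickle.dump((s,p),open("w2.pkl","wb"))
im=p["pixels"].copy();K=cam(p,s);print(s["eef_pos"],s["ee_rot"])
for nm in["carton_b","lever_knob","press","jaw","plate_face"]:
    for b in boxes_of(p,nm)[:4]: print(nm,b,ray(K,b["position"],50).round())
cv2.imwrite("pics/w2.png",cv2.resize(im,(800,500),interpolation=cv2.INTER_CUBIC))
```

```text
[ 480.05766461 -136.68433882  320.44887564] [ 1.71336199e-04 -1.45380500e-04  9.99999975e-01  1.35054744e-05]
carton_b {'position': [566.5, 83.8], 'confidence': 0.83} [395. 135.  50.]
carton_b {'position': [617.2, 248.9], 'confidence': 0.8} [593. 238.  50.]
carton_b {'position': [546.0, 246.9], 'confidence': 0.7} [590. 148.  50.]
carton_b {'position': [139.9, 161.1], 'confidence': 0.62} [ 481. -347.   50.]
lever_knob {'position': [471.1, 203.9], 'confidence': 0.95} [533.  47.  50.]
press {'position': [383.8, 183.7], 'confidence': 0.84} [508. -60.  50.]
jaw {'position': [378.0, 191.8], 'confidence': 0.7} [518. -67.  50.]
plate_face {'position': [348.9, 192.7], 'confidence': 0.59} [ 519. -101.   50.]
```

View pics/w2.png

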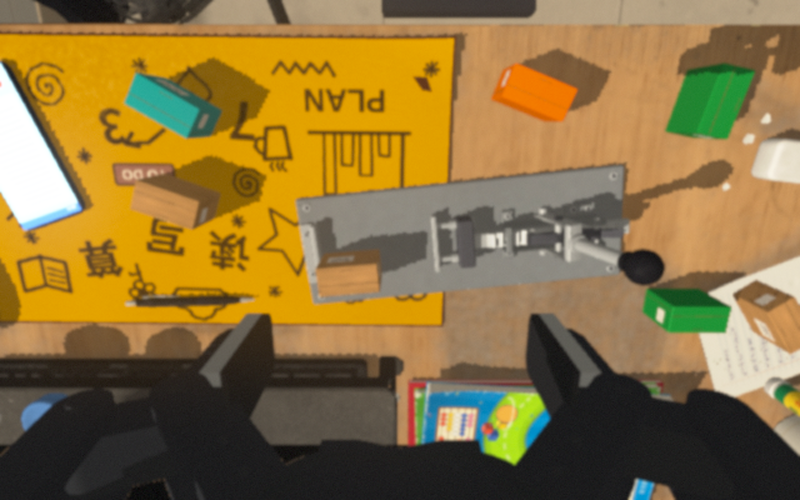

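The wrist view (scaled 1.25x) shows the following:
- **Press plate:** corners at (298,199), (626,165) and (315,302).
- **Laid carton:** at (348,273).
- **Carton B:** at (175,200).
- **Black pen:** at (190,300).

Now I'll fit them all.

Run:
```python
from h import *
import pickle
from scipy.optimize import least_squares
s,p=pickle.load(open("w2.pkl","rb"));K=cam(p,s);im=p["pixels"]
# press corners, plate top z=8 (far -x,+y corner hidden)
pc=np.array([[170,-60],[-170,-60],[170,60],[-170,60]]);px=np.array([[298,199],[626,165],[315,302],[629,270]])/1.25
def W(v,q): c,sn=np.cos(v[2]),np.sin(v[2]);return np.array([v[0]+c*q[0]-sn*q[1],v[1]+sn*q[0]+c*q[1]])
f=lambda v:(proj(K,np.array([[*W(v,q),8] for q in pc]))-px).ravel()
r=least_squares(f,[510,-80,-1.5]);print("press",r.x.round(3),r.fun.round(1))
# gray mask
hsv=cv2.cvtColor(im,cv2.COLOR_BGR2HSV)
for u in[(270,190),(400,150),(280,218),(290,205),(140,165),(130,155),(160,170),(120,190),(300,210)]:print(u,hsv[u[1],u[0]])
m=cv2.inRange(hsv,(0,0,30),(180,70,255));w=np.zeros_like(m);cv2.fillConvexPoly(w,np.int32(px[[0,1,3,2]]+np.array([[-9,-9],[9,-9],[9,9],[-9,9]])),255)
m&=w
c,_=cv2.findContours(cv2.morphologyEx(m,cv2.MORPH_OPEN,np.ones((5,5))),0,2)
c=max(c,key=cv2.contourArea)[:,0,:].astype(float)
# robust fit of top & left edges: lines of plate
Q=c
top=Q[(Q[:,1]<165)&(Q[:,0]>250)&(Q[:,0]<490)&(Q[:,1]<np.interp(Q[:,0],[238,501],[159,132])+5)]
ab=np.polyfit(top[:,0],top[:,1],1);print("topedge n",len(top),ab,[np.polyval(ab,x) for x in(238,501)])
for k in(238,501):
    print(ray(K,(k,np.polyval(ab,k)),8))
for nm,seed,z0,g,a0,lo,hi in[("B",(136,160),2.5,(480,-350),0,(5,70,25),(19,185,240)),("laid",(278,218),8,(527,-193),-1.5,(5,70,25),(22,255,240))]:
    mm=brown(im,seed,45,lo,hi)
    v,i=fitbox(K,mm,g,z0,a0,da=np.pi/2 if nm=="B" else .4);print(nm,v.round(3),i)
    cs,_=cv2.findContours(sil(K,*v,z0,m.shape),0,2);cv2.drawContours(im,cs,-1,(255,0,255),1);
    cs,_=cv2.findContours(mm,0,2);cv2.drawContours(im,cs,-1,(255,255,0),1);
o=np.int32(proj(K,np.array([[*W(r.x,q),8] for q in pc[[0,1,3,2]]])));cv2.polylines(im,[o],True,(0,0,255),1)
cv2.imwrite("pics/w2f.png",np.vstack([cv2.resize(im[120:250,90:330],None,fx=3,fy=3,interpolation=0),]))
k=np.array([*W(r.x,(-120.5,0)),138]);print("knob px",proj(K,k))
```

```text
press [526.144 -66.951  -1.461] [-0.9 -0.8  2.9 -2.8  0.7  2.  -2.9  2.3]
(270, 190) [ 24  27 140]
(400, 150) [ 23  22 138]
(280, 218) [ 15 151 203]
(290, 205) [ 16 145 111]
(140, 165) [ 16 151 202]
(130, 155) [ 16 148 201]
(160, 170) [ 15 127 114]
(120, 190) [ 21 255 222]
(300, 210) [ 16 149 128]
topedge n 53 [-1.08876788e-01  1.85819321e+02] [np.float64(159.9066451654083), np.float64(131.27204987427356)]
[ 487.16038273 -242.04356421    8.        ]
[450.45478504  92.39958756   8.        ]
B [ 480.315 -357.982    1.078] 0.8064288237371954
laid [ 556.257 -186.941   -1.485] 0.9542764927380312
knob px [519.61507918 211.27294528]
```

View pics/w2f.png

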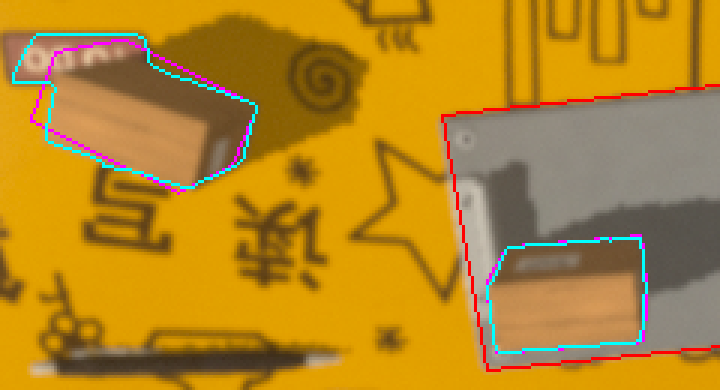

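Carton B's mask is contaminated by the "TODO" tag, so I'll refit it from its corners.

Run:
```python
from h import *
import pickle
from scipy.optimize import least_squares
s,p=pickle.load(open("w2.pkl","rb"));K=cam(p,s)
px=np.array([[53,85],[46,140],[190,188],[207,122],[257,105],[243,160]])/3+[90,120]
loc=np.array([[1,-1],[1,1],[-1,1],[-1,-1],[-1,-1],[-1,1]])*[30,15];z=[52.5]*4+[2.5]*2
def f(v):
    c,n=np.cos(v[2]),np.sin(v[2]);return (proj(K,np.array([[v[0]+c*a-n*b,v[1]+n*a+c*b,zz] for (a,b),zz in zip(loc,z)]))-px).ravel()
for a in(-1.9,1.2,-1.2,1.9):
    r=least_squares(f,[480,-350,a]);print(r.x.round(3),r.fun.round(1),r.cost)
s1,p1=pickle.load(open("w1.pkl","rb"));K1=cam(p1,s1);print("glue",ray(K1,(395,245),12),ray(K1,(425,290),12))
```

```text
[ 485.005 -356.148   -1.878] [-0.7 -3.7 -1.9  2.5  1.1  1.6 -0.  -0.3  0.7 -1.5  1.   1.7] 17.0444043736035
[ 485.005 -356.148    4.405] [-0.7 -3.7 -1.9  2.5  1.1  1.6 -0.  -0.3  0.7 -1.5  1.   1.7] 17.04440437306314
[ 485.005 -356.148   -1.878] [-0.7 -3.7 -1.9  2.5  1.1  1.6 -0.  -0.3  0.7 -1.5  1.   1.7] 17.044404373072
[ 485.005 -356.148    4.405] [-0.7 -3.7 -1.9  2.5  1.1  1.6 -0.  -0.3  0.7 -1.5  1.   1.7] 17.04440437335449
glue [692.62027119 311.14892936  12.        ] [771.72307958 322.7458564   12.        ]
```

>>> drive_tool:
  commands: "0.007 -0.314 -0.22 0 0 -0.13 100;0.007 -0.314 -0.22 0 0 -0.13 100;0.007 -0.314 -0.22 0 0 -0.13 100;0.007 -0.314 -0.22 0 0 0 100;0.007 -0.314 -0.22 0 0 0 100;0.007 -0.314 -0.22 0 0 0 100;0.007 -0.314 -0.22 0 0 0 100;0 0 0 0 0 0 100;0 0 0 0 0 0 100"

```text
time_s: 4.28
eef_pos: [485.0, -356.2, 164.7]
ee_rot: [-0.001, 0.152, 0.988, 0.001]
force: [0.1, 1.0, 0.7]
grip_width: 1.0
grip_force: 0.0
```

Run:
```python
from h import *
s=sense();p=capture("wrist");im=p["pixels"].copy();K=cam(p,s);print(s["eef_pos"],s["ee_rot"])
m=sil(K,485,-356.1,-1.878,2.5,im.shape[:2])
cs,_=cv2.findContours(m,0,2);cv2.drawContours(im,cs,-1,(255,0,255),1)
mm=brown(im,np.argwhere(m)[:,::-1].mean(0),130,(5,70,25),(19,185,240))
cs,_=cv2.findContours(mm,0,2);cv2.drawContours(im,cs,-1,(255,255,0),1)
v,i=fitbox(K,mm,(485,-356),2.5,-1.878,.3);print(v.round(3),i)
cv2.imwrite("pics/w3.png",im)
```

```text
[ 484.99551822 -356.238232    164.68198588] [-1.12811567e-03  1.52100636e-01  9.88363883e-01  9.78684267e-04]
[ 482.359 -357.267   -1.91 ] 0.6926986278163646
```

View pics/w3.png

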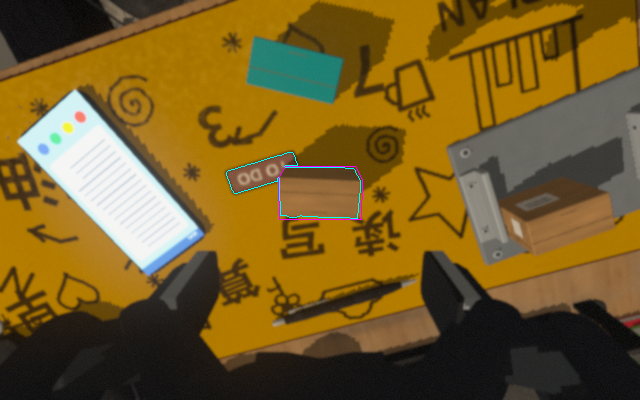

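The predicted outline matches carton B within 1–2 px, and the pen at (345,300) is clear. I'll descend and grip.

>>> drive_tool:
  commands: "0 0 -0.32 0 0 0 100;0 0 -0.32 0 0 0 100;0 0 -0.32 0 0 0 100;0 0 -0.2 0 0 0 100;0 0 -0.1 0 0 0 100;0 0 0 0 0 0 100;0 0 0 0 0 0 40;0 0 0 0 0 0 40;0 0 0 0 0 0 40;0 0 0 0 0 0 40;0 0 0 0 0 0 40"
  force: 35

```text
time_s: 5.25
eef_pos: [486.3, -356.7, 42.8]
ee_rot: [0.002, 0.152, 0.988, -0.001]
force: [-0.3, 2.5, 6.5]
grip_width: 0.702
grip_force: 37.5
```

>>> drive_tool:
  commands: "0 0 0.2 0 0 0 40;0 0 0.35 0 0 0 40;0 0 0.35 0 0 0 40;0.075 0.335 0 0 0 0.132 40;0.075 0.335 0 0 0 0.132 40;0.075 0.335 0 0 0 0.132 40;0.075 0.335 0 0 0 0.131 40;0.075 0.335 0 0 0 0 40;0 0 0 0 0 0 40;0 0 0 0 0 0 40;0 0 0 0 0 0 40"

```text
time_s: 6.17
eef_pos: [523.0, -189.1, 131.2]
ee_rot: [0.001, -0.055, 0.999, -0.001]
force: [0.7, -0.5, -1.5]
grip_width: 0.701
grip_force: 38.4
```

Run:
```python
from h import *
import pickle
s=sense();p=capture("wrist");pickle.dump((s,p),open("w4.pkl","wb"));im=p["pixels"].copy();K=cam(p,s);print(s["eef_pos"],s["ee_rot"],s["grip_width"])
e=s["eef_pos"];q=s["ee_rot"];a=2*np.arctan2(q[2],q[1])-np.pi/2;print("tool y ang",a)
for v,z in[((e[0],e[1],a),e[2]-40.3),((556.3,-186.9,-1.47),8),((522.8,-188.5,-1.4615),8)]:
    cs,_=cv2.findContours(sil(K,*v,z,im.shape[:2]),0,2);cv2.drawContours(im,cs,-1,(255,0,255),1)
cv2.imwrite("pics/w4.png",im)
```

```text
[ 523.03619588 -189.07375241  131.24628773] [ 6.67362555e-04 -5.47353255e-02  9.98500483e-01 -6.20050646e-04] 0.7013355653061475
tool y ang 1.6803217586681423
```

View pics/w4.png

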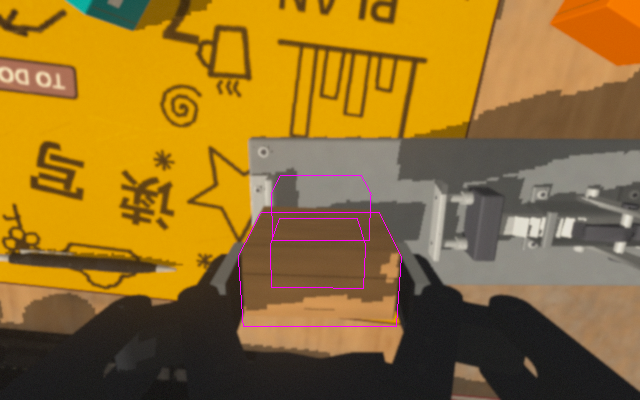

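The held carton agrees with the prediction: near face at rows 212–252, far edge at row 326, with desk beyond. Next is a quick numeric check of the press frame against the visible corner at (250,138) and the stop at about col 270.

Run:
```python
from h import *
import pickle
s,p=pickle.load(open("w4.pkl","rb"));K=cam(p,s);im=p["pixels"]
a=-1.4615
def W(x,y,z): return np.array([527.4+np.cos(a)*x-np.sin(a)*y,-70.3+np.sin(a)*x+np.cos(a)*y,z])
for n,q in dict(corner=(170,-60,8),stopfacefoot=(150,-33,8),stopTop=(150,-33,24),plateL=(7,-30,24),plateR=(7,30,24),edge=(0,-60,8),edgeL=(-100,-60,8)).items(): print(n,proj(K,W(*q)).round(1))
cv2.imwrite("pics/w4c.png",cv2.resize(im[125:275,235:505],None,fx=2.9,fy=2.9))
```

```text
corner [246.8 137.9]
stopfacefoot [276.  174.6]
stopTop [273.1 179.7]
plateL [478.1 184. ]
plateR [467.7 261.9]
edge [483.3 138. ]
edgeL [622.5 138.1]
```

View pics/w4c.png

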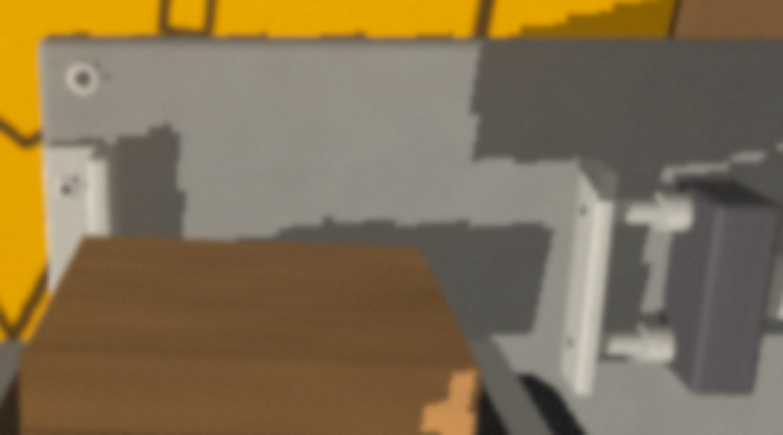

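The plate edge matches. The jaw already stands advanced by about 30 mm, with the plate near col 434. The placing target is fine, so I'll lower now.

>>> drive_tool:
  commands: "0.005 0.01 -0.3 0 0 0 40;0 0 -0.3 0 0 0 40;0 0 -0.15 0 0 0 40;0 0 -0.05 0 0 0 40;0 0 -0.02 0 0 0 40;0 0 0 0 0 0 40;0 0 0 0 0 0 40"

```text
time_s: 6.8
eef_pos: [523.6, -188.6, 49.1]
ee_rot: [0.001, -0.054, 0.999, -0.001]
force: [0.5, -0.1, -1.8]
grip_width: 0.697
grip_force: 38.4
```

>>> drive_tool:
  commands: "0 0 -0.01 0 0 0 40;0 0 -0.01 0 0 0 40;0 0 0 0 0 0 40"

```text
time_s: 7.05
eef_pos: [523.8, -188.4, 48.3]
ee_rot: [0.001, -0.055, 0.999, -0.001]
force: [-5.5, 1.8, 13.6]
grip_width: 0.697
grip_force: 40.0
```

>>> drive_tool:
  commands: "0 0 0 0 0 0 80;0 0 0 0 0 0 90;0 0 0 0 0 0 100;0 0 0.2 0 0 0 100;0 0 0.38 0 0 0 100;0 0 0.38 0 0 0 100;0 0.2 0.35 0 0 0 100;0 0.2 0.35 0 0 0 100;0 0.2 0.35 0 0 0 100;0 0 0 0 0 0 100;0 0 0 0 0 0 100"

```text
time_s: 7.97
eef_pos: [523.8, -127.1, 249.0]
ee_rot: [0.002, -0.055, 0.998, -0.001]
force: [0.1, -0.0, -1.3]
grip_width: 1.0
grip_force: 0.0
```

Run:
```python
from h import *
import pickle
s=sense();p=capture("wrist");pickle.dump((s,p),open("w5.pkl","wb"));im=p["pixels"].copy();K=cam(p,s);print(s["eef_pos"],s["ee_rot"])
a=-1.4615
c=proj(K,np.array([540,-187,40]));x,y=[int(t) for t in c];print(c)
for v in[(556.3,-186.9,-1.47),(523.5,-188.5,-1.4615)]:
    cs,_=cv2.findContours(sil(K,*v,8,im.shape[:2]),0,2);cv2.drawContours(im,cs,-1,(255,0,255),1)
y0=max(0,y-90);x0=max(0,x-90)
cv2.imwrite("pics/w5.png",cv2.resize(im[y0:y0+180,x0:x0+270],None,fx=2.9,fy=2.9,interpolation=cv2.INTER_CUBIC));print(x0,y0)
```

```text
[ 523.8364884  -127.10668439  248.96956525] [ 1.70096381e-03 -5.54785508e-02  9.98457948e-01 -9.81154249e-04]
[258.75636335 179.89894153]
168 89
```

View pics/w5.png

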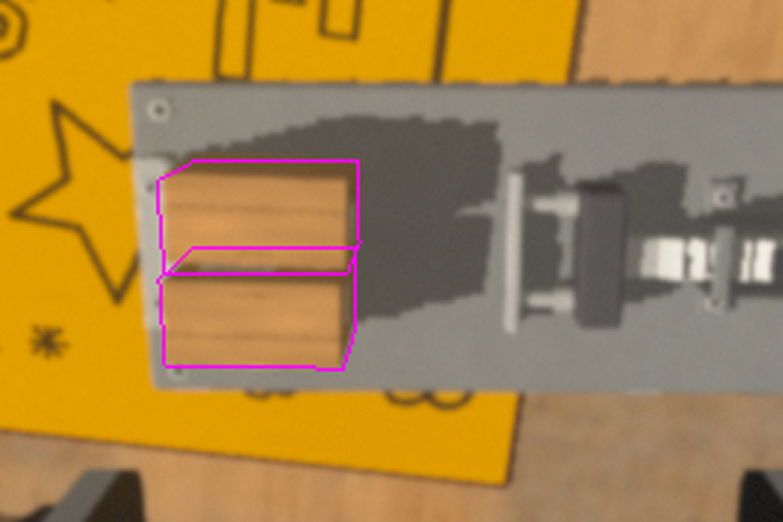

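Carton B lies neatly beside the laid carton with a gap of about 2–3 mm. That was my last allowed picture, so from here I check numerically. Next is carton C.

>>> drive_tool:
  commands: "0.079 0.356 0 0 0 -0.124 100;0.079 0.356 0 0 0 -0.124 100;0.079 0.356 0 0 0 -0.124 100;0.079 0.356 0 0 0 -0.124 100;0.079 0.356 0 0 0 -0.124 100;0.079 0.356 0 0 0 -0.124 100;0.079 0.356 0 0 0 -0.124 100;0.079 0.356 -0.2 0 0 -0.124 100;0.079 0.356 -0.2 0 0 -0.124 100;0.079 0.356 -0.2 0 0 -0.124 100;0.078 0.356 -0.2 0 0 -0.124 100;0 0 0 0 0 0 100;0 0 0 0 0 0 100"

```text
time_s: 9.1
eef_pos: [609.2, 264.5, 163.3]
ee_rot: [-0.002, 0.462, 0.887, -0.002]
force: [-0.3, -0.2, 0.3]
grip_width: 1.0
grip_force: 0.0
```

Run:
```python
from h import *
s=sense();p=capture("wrist");im=p["pixels"];K=cam(p,s);print(s["eef_pos"],s["ee_rot"])
q=s["ee_rot"];print("tool y ang",2*np.arctan2(q[2],q[1])-np.pi/2)
m=sil(K,610.5,264.6,.61,0,im.shape[:2]);c=np.argwhere(m)[:,::-1].mean(0);print("seed",c,boxes_of(p,"carton_c")[:3])
for lo in(70,85,100):
    mm=brown(im,c,75,(5,lo,25),(22,255,240));print((mm>0).sum(),(m>0).sum(),cv2.boundingRect(mm),cv2.boundingRect(m))
    v,i=fitbox(K,mm,(610,265),0,.61,.3);print(v.round(3),i)
```

```text
[609.19039342 264.53669989 163.29516039] [-0.00226552  0.46169023  0.88703586 -0.00209306]
tool y ang 0.6109919276925169
seed [323.20788288 192.84279279] [{'position': [24.2, 156.9], 'confidence': 0.88}, {'position': [249.9, 275.3], 'confidence': 0.86}, {'position': [321.8, 190.4], 'confidence': 0.74}]
4109 4440 (282, 165, 82, 54) (281, 166, 85, 54)
[609.38  264.693   0.65 ] 0.9311126217992296
3960 4440 (282, 166, 82, 52) (281, 166, 85, 54)
[608.98  265.263   0.649] 0.8979591836734694
3883 4440 (282, 166, 82, 52) (281, 166, 85, 54)
[609.928 265.818   0.614] 0.8920284861015392
```

>>> drive_tool:
  commands: "0.005 0.003 -0.32 0 0 0 100;0 0 -0.32 0 0 0 100;0 0 -0.32 0 0 0 100;0 0 -0.2 0 0 0 100;0 0 -0.11 0 0 0 100;0 0 0 0 0 0 100;0 0 0 0 0 0 40;0 0 0 0 0 0 40;0 0 0 0 0 0 40;0 0 0 0 0 0 40;0 0 0 0 0 0 40"
  force: 35

```text
time_s: 10.12
eef_pos: [611.8, 264.2, 42.8]
ee_rot: [0.002, 0.463, 0.887, 0.001]
force: [-0.1, -2.7, 7.4]
grip_width: 0.695
grip_force: 38.2
```

>>> drive_tool:
  commands: "0 0 0.2 0 0 0 40;0 0 0.38 0 0 0 40;0 0 0.38 0 0 0 40;0 0 0.38 0 0 0 40;0 0 0.38 0 0 0 40;-0.07 -0.366 0 0 0 -0.128 40;-0.07 -0.366 0 0 0 -0.128 40;-0.07 -0.366 0 0 0 -0.128 40;-0.07 -0.366 0 0 0 -0.128 40;-0.07 -0.366 0 0 0 -0.128 40;-0.07 -0.366 0 0 0 0 40;-0.07 -0.366 0 0 0 0 40;-0.07 -0.366 0 0 0 0 40;-0.07 -0.366 0 0 0 0 40;-0.07 -0.366 0 0 0 0 40;-0.07 -0.366 0 0 0 0 40;0 0 -0.3 0 0 0 40;0 0 -0.3 0 0 0 40;0 0 0 0 0 0 40;0 0 0 0 0 0 40"

```text
time_s: 11.78
eef_pos: [533.4, -138.1, 152.6]
ee_rot: [-0.001, 0.668, 0.744, -0.0]
force: [-0.0, 0.7, -0.6]
grip_width: 0.698
grip_force: 38.7
```

```bash
cat >> h.py <<'E'
A=-1.4615;O=np.array([527.4,-70.3]);RX=np.array([np.cos(A),np.sin(A)]);RY=np.array([-np.sin(A),np.cos(A)])
def W(x,y): return O+x*RX+y*RY
def P(w): d=np.array(w)[:2]-O;return np.array([d@RX,d@RY])
E
python3 - <<'E'
from h import *
s=sense();p=capture("wrist");im=p["pixels"];K=cam(p,s);e=s["eef_pos"];q=s["ee_rot"];print(e,q,s["grip_width"],s["force"])
a=2*np.arctan2(q[2],q[1])-np.pi/2;print("tool y ang",a,"press frame",P(e),"target",W(69,0))
# held carton: fit silhouette near bottom; report IoU for z offsets
m=sil(K,e[0],e[1],a,e[2]-41,im.shape[:2]);print(cv2.boundingRect(m))
hsv=cv2.cvtColor(im,cv2.COLOR_BGR2HSV);c=cv2.boundingRect(m)[0]+cv2.boundingRect(m)[2]//2
mb=cv2.inRange(hsv,(5,70,25),(22,255,240))
for x in(c-30,c,c+30):
    col=mb[:,x];print(x,np.flatnonzero(np.diff((col>0).astype(int))))
E
```

```text
[ 533.35191486 -138.14330199  152.63147198] [-6.17303559e-04  6.68485481e-01  7.43724920e-01 -1.52568192e-04] 0.6977115865305471 [-0.02662815  0.7470381  -0.58613669]
tool y ang 0.10645491695730969 press frame [68.08771584 -1.48386921] target [ 534.92644089 -138.88828389]
(241, 210, 164, 114)
293 [205 370 371 373 375 376 378 379]
323 [205 360 361 366 367 368 372 373]
353 [204 353]
```

>>> drive_tool:
  commands: "0.018 -0.027 -0.3 0 0 0 40;0 0 -0.3 0 0 0 40;0 0 -0.25 0 0 0 40;0 0 -0.13 0 0 0 40;0 0 -0.02 0 0 0 40;0 0 -0.01 0 0 0 40;0 0 0 0 0 0 40"

```text
time_s: 12.42
eef_pos: [536.6, -141.3, 53.4]
ee_rot: [0.002, 0.668, 0.744, 0.0]
force: [0.3, -0.1, -1.3]
grip_width: 0.688
grip_force: 40.6
```

>>> drive_tool:
  commands: "0 0 -0.015 0 0 0 40;0 0 -0.01 0 0 0 40;0 0 0 0 0 0 40"

```text
time_s: 12.67
eef_pos: [536.4, -141.5, 50.6]
ee_rot: [0.002, 0.668, 0.744, 0.0]
force: [-2.6, 0.6, 7.2]
grip_width: 0.698
grip_force: 41.3
```

>>> drive_tool:
  commands: "0 0 0 0 0 0 80;0 0 0 0 0 0 90;0 0 0 0 0 0 100;0 0 0.2 0 0 0 100;0 0 0.38 0 0 0 100;0 0 0.38 0 0 0 100;-0.06 0.2 0.35 0 0 0 100;-0.06 0.2 0.35 0 0 0 100;-0.06 0.2 0.35 0 0 0 100;0 0 0 0 0 0 0;0 0 0 0 0 0 0"

```text
time_s: 13.58
eef_pos: [517.8, -80.4, 251.6]
ee_rot: [0.002, 0.668, 0.744, 0.001]
force: [0.2, -0.1, -0.2]
grip_width: 0.754
grip_force: 0.0
```

```bash
cat >> h.py <<'E'
def prof(K,im,y,z,x0,x1,st=2):
    g=cv2.cvtColor(im,cv2.COLOR_BGR2GRAY);xs=np.arange(x0,x1,st)
    return xs,[int(np.mean([cv2.remap(g,*[np.float32([[c]]) for c in proj(K,np.array([*W(x,y+d),z]))],cv2.INTER_LINEAR)[0,0] for d in(-3,0,3)])) for x in xs]
E
cat > look.py <<'E'
from h import *
import pickle,sys
s=sense();p=capture("wrist");pickle.dump((s,p),open(sys.argv[1],"wb"));im=p["pixels"];K=cam(p,s);print(s["time_s"],s["eef_pos"],s["ee_rot"])
print("knob",[(b["position"],b["confidence"]) for b in boxes_of(p,"lever_knob")[:2]],"pred rest",proj(K,np.array([*W(-120.5,0),138])))
for z,x0,x1 in((24,0,70),(34,-40,50)):
    xs,v=prof(K,im,0,z,x0,x1);print("z",z,list(zip(xs.tolist(),v)))
mb=cv2.inRange(cv2.cvtColor(im,cv2.COLOR_BGR2HSV),(5,70,25),(22,255,240))
def mk(v):
    m=np.zeros(mb.shape,np.uint8)
    for q in v: m|=sil(K,q[0],q[1],q[2],8,mb.shape)
    return m
L=[*W(119,16),A];B=[*W(118,-17),A]
w=cv2.dilate(mk([L,B,[*W(70,0),A+np.pi/2]]),np.ones((31,31)));mb&=w
def cost(d):
    m=mk([[*W(119+d[0],16+d[1]),A+d[2]],[*W(118+d[3],-17+d[4]),A+d[5]],[*W(70+d[6],d[7]),A+np.pi/2+d[8]]])
    return 1-np.sum((m&mb)>0)/np.sum((m|mb)>0)
r=differential_evolution(cost,[(-6,6),(-5,5),(-.12,.12)]*2+[(-12,12),(-8,8),(-.15,.15)],seed=1,popsize=8,maxiter=40,polish=False)
d=r.x;print("laid",119+d[0],16+d[1],d[2],"B",118+d[3],-17+d[4],d[5],"C",70+d[6],d[7],d[8],"IoU",1-r.fun)
E
python3 look.py w6.pkl
python3 - <<'E'
from h import *
import pickle
s,p=pickle.load(open("w5.pkl","rb"));K=cam(p,s)
for z,x0,x1 in((24,0,70),(34,-40,50)):
    xs,v=prof(K,p["pixels"],0,z,x0,x1);print("w5 z",z,list(zip(xs.tolist(),v)))
E
```

```text
13.5833 [517.77176589 -80.44591394 251.60911923] [1.91233012e-03 6.67982983e-01 7.44173778e-01 6.81767354e-04]
knob [([333.3, 48.5], 0.8)] pred rest [337.71640949  -2.84074634]
z 24 [(0, 91), (2, 91), (4, 91), (6, 94), (8, 95), (10, 90), (12, 89), (14, 90), (16, 89), (18, 89), (20, 88), (22, 90), (24, 97), (26, 104), (28, 113), (30, 110), (32, 96), (34, 89), (36, 89), (38, 88), (40, 88), (42, 88), (44, 88), (46, 87), (48, 88), (50, 90), (52, 89), (54, 89), (56, 89), (58, 89), (60, 89), (62, 89), (64, 88), (66, 94), (68, 122)]
z 34 [(-40, 133), (-38, 180), (-36, 215), (-34, 175), (-32, 124), (-30, 180), (-28, 214), (-26, 211), (-24, 204), (-22, 193), (-20, 190), (-18, 167), (-16, 120), (-14, 114), (-12, 110), (-10, 81), (-8, 76), (-6, 91), (-4, 92), (-2, 91), (0, 91), (2, 92), (4, 94), (6, 95), (8, 91), (10, 89), (12, 90), (14, 89), (16, 89), (18, 89), (20, 91), (22, 99), (24, 106), (26, 113), (28, 106), (30, 92), (32, 89), (34, 89), (36, 89), (38, 88), (40, 88), (42, 88), (44, 87), (46, 89), (48, 90)]
laid 124.8606258960907 16.484766474797073 -0.01621460545681339 B 123.9078035210795 
[... 280 characters left out ...]
(30, 180), (32, 184), (34, 146), (36, 137), (38, 129), (40, 96), (42, 84), (44, 83), (46, 83), (48, 82), (50, 83), (52, 83), (54, 82), (56, 83), (58, 84), (60, 84), (62, 83), (64, 83), (66, 83), (68, 83)]
w5 z 34 [(-40, 153), (-38, 153), (-36, 207), (-34, 232), (-32, 205), (-30, 143), (-28, 205), (-26, 230), (-24, 228), (-22, 224), (-20, 204), (-18, 182), (-16, 176), (-14, 138), (-12, 107), (-10, 105), (-8, 87), (-6, 84), (-4, 86), (-2, 85), (0, 86), (2, 87), (4, 89), (6, 93), (8, 88), (10, 105), (12, 132), (14, 113), (16, 85), (18, 83), (20, 83), (22, 83), (24, 83), (26, 84), (28, 114), (30, 170), (32, 187), (34, 158), (36, 139), (38, 135), (40, 109), (42, 85), (44, 83), (46, 83), (48, 82)]
```

>>> drive_tool:
  commands: "-0.019 0.368 0 0 0 0 0;-0.019 0.368 0 0 0 0 0;-0.019 0.368 0 0 0 0 0;-0.019 0.368 0 0 0 0 0;-0.019 0.368 0 0 0 0 0;0 0 -0.37 0 0 0 0;0 0 -0.37 0 0 0 0;0 0 -0.37 0 0 0 0;0 0 0 0 0 0 0;0 0 0 0 0 0 0;0.022 -0.2 0 0 0 0 0;0.011 -0.1 0 0 0 0 0;0 0 0 0 0 0 0"

```text
time_s: 14.77
eef_pos: [512.4, 71.3, 140.6]
ee_rot: [0.001, 0.669, 0.743, 0.001]
force: [1.5, 1.5, -0.7]
grip_width: 0.0
grip_force: 0.6
```

>>> drive_tool:
  commands: "0.016 -0.15 0 0 0 0 0;0.016 -0.15 0 0 0 0 0;0.016 -0.15 0 0 0 0 0;0.016 -0.15 0 0 0 0 0;0 0 0 0 0 0 0"

```text
time_s: 15.18
eef_pos: [518.2, 11.6, 139.9]
ee_rot: [0.001, 0.669, 0.743, 0.001]
force: [-0.2, 1.7, 0.8]
grip_width: -0.005
grip_force: 0.8
```

>>> drive_tool:
  commands: "0.007 -0.06 0 0 0 0 0;0.003 -0.03 0 0 0 0 0;0 0 0 0 0 0 0"

```text
time_s: 15.43
eef_pos: [518.9, 4.2, 139.1]
ee_rot: [0.0, 0.669, 0.744, 0.0]
force: [1.7, 3.1, 0.5]
grip_width: 0.005
grip_force: 1.4
```

>>> drive_tool:
  commands: "0.003 -0.03 0 0 0 0 0;0.003 -0.03 0 0 0 0 0;0 0 0 0 0 0 0"

```text
time_s: 15.68
eef_pos: [519.1, -0.1, 138.6]
ee_rot: [-0.001, 0.669, 0.744, 0.001]
force: [2.6, 15.1, -0.0]
grip_width: 0.002
grip_force: 7.1
```

>>> drive_tool:
  commands: "-0.023 0.21 0 0 0 0 0;-0.023 0.21 0 0 0 0 0;-0.023 0.21 0 0 0 0 0;-0.023 0.21 0 0 0 0 0;0 0 0 0 0 0 0;0 0 0 0 0 0 0;0.023 -0.21 0 0 0 0 0;0.023 -0.21 0 0 0 0 0;0.023 -0.21 0 0 0 0 0;0.017 -0.15 0 0 0 0 0;0.006 -0.06 0 0 0 0 0;0 0 0 0 0 0 0;0 0 0 0 0 0 0"

```text
time_s: 16.77
eef_pos: [518.6, -0.5, 138.4]
ee_rot: [-0.002, 0.669, 0.743, 0.001]
force: [0.5, 15.9, -0.5]
grip_width: 0.004
grip_force: 8.1
```

>>> drive_tool:
  commands: "-0.023 0.21 0 0 0 0 0;-0.023 0.21 0 0 0 0 0;-0.023 0.21 0 0 0 0 0;-0.023 0.21 0 0 0 0 0;0 0 0.35 0 0 0 0;0 0 0.35 0 0 0 0;0.042 -0.375 0 0 0 0 0;0.042 -0.375 0 0 0 0 0;0.042 -0.375 0 0 0 0 0;0.042 -0.375 0 0 0 0 0;0.042 -0.375 0 0 0 0 0;0.042 -0.375 0 0 0 0 0;0.042 -0.375 0 0 0 0 0;0 0 -0.3 0 0 0 0;0 0 -0.3 0 0 0 0;0 0 0 0 0 0 0;0 0 0 0 0 0 0"

```text
time_s: 18.18
eef_pos: [538.8, -180.9, 148.4]
ee_rot: [-0.001, 0.669, 0.743, -0.0]
force: [0.8, -0.7, 0.3]
grip_width: -0.001
grip_force: 0.0
```

```bash
cat > look2.py <<'E'
from h import *
import pickle,sys
s=sense();p=capture("wrist");pickle.dump((s,p),open(sys.argv[1],"wb"));im=p["pixels"];K=cam(p,s);print(s["time_s"],s["eef_pos"])
# rectified gray strips: rows y, columns x (1 mm steps), plane z
def strip(z,ys,x0,x1,st=2):
    g=cv2.GaussianBlur(cv2.cvtColor(im,cv2.COLOR_BGR2GRAY),(3,3),0);print("z",z,"x",x0,"step",st)
    for y in ys:
        q=np.float32([proj(K,np.array([*W(x,y),z])) for x in range(x0,x1,st)])
        print("%4d "%y," ".join("%3d"%v for v in cv2.remap(g,q[None,:,0],q[None,:,1],cv2.INTER_LINEAR)[0]))
strip(24,(-40,-27,-22,-17,-10,0,10,17,22,27,40),-10,80)
E
python3 look2.py w7.pkl
```

```text
18.1833 [ 538.78370687 -180.9328904   148.43582886]
z 24 x -10 step 2
 -40   90 121 143 143 143 142 142 141 108  91  89  90  89  91  93  92  97  99  93  90  91  91  92  91  90  90  90  89  91  90  90  91  91  90  91  92  90  92  91  91  91  91  91  91  91
 -27   87  87  90  89  88  97  98  98  97  89  88  88  88  88  88  88  88  88  90  90  88  88  88  88  89  89 106 118 105  91  89  90  90  91 117 151 153 159 163 162 151 160 166 169 169
 -22   89  88  88  87  87  87  88  87  66  80  89  87  90  93  95  99  88  93  94  94  90  88  88  89  89  88 107 118 104  90  89  90  90  90 115 152 153 157 162 161 152 161 168 171 171
 -17   88  88  88  88  88  89  89 100  84  94  93  95  93  94  95  99 101 113 114 114 112 112 112 111 112 112 114 119 103  90  89  89  89  90 114 152 154 158 162 161 153 163 170 174 173
 -10   89  89  90  90  90  89  90  85  82  95  94  94  94  94  95  98  78  86  89  88  88  89  88  88  88  89 106 120 105  89  89  89  90  90 113 152 156 160 163 162 151 161 168 171 170
   0  224 217 203 201 147 125 125 118  84  96  95  94  94  95  94  98  79  84  87  87  87  88  88  8
[... 315 characters left out ...]
97  96  95  94  96  95 100  98 112 112 111 111 111 111 110 110 110 113 120 107  90  88  89  91  89 107 151 156 159 163 164 157 163 166 164 161
  22  147 147 146 146 146 145 145 123  86  97  96  95  95  96  96 100 118 160 160 147 104  89  89  90  90  91 105 120 108  91  90  90  90  90 106 149 155 158 162 163 154 160 165 163 161
  27  148 149 148 148 149 150 149 148 141 135 133 133 134 133 137 141 146 147 147 147 146 147 146 126 109 109 132 189 176 150 147 141 143 105 106 150 154 155 159 161 150 156 162 163 160
  40  147 147 147 146 147 147 147 146 146 145 147 148 149 150 149 148 149 150 149 150 150 149 149 148 147 146 147 149 150 151 151 151 150 150 150 150 150 150 149 150 150 150 150 150 149
```

>>> drive_tool:
  commands: "0 0 0.3 0 0 0 0;0 0 0.3 0 0 0 0;-0.042 0.375 0 0 0 0 0;-0.042 0.375 0 0 0 0 0;-0.042 0.375 0 0 0 0 0;-0.042 0.375 0 0 0 0 0;-0.042 0.375 0 0 0 0 0;-0.042 0.375 0 0 0 0 0;-0.042 0.375 0 0 0 0 0;0 0 -0.35 0 0 0 0;0 0 -0.35 0 0 0 0;0 0 0 0 0 0 0;0.023 -0.21 0 0 0 0 0;0.023 -0.21 0 0 0 0 0;0.023 -0.21 0 0 0 0 0;0.017 -0.15 0 0 0 0 0;0.006 -0.06 0 0 0 0 0;0 0 0 0 0 0 0;0 0 0 0 0 0 0"

```text
time_s: 19.82
eef_pos: [519.8, -0.2, 141.6]
ee_rot: [-0.0, 0.669, 0.743, 0.002]
force: [-1.3, 15.0, 0.8]
grip_width: 0.003
grip_force: 7.3
```

Stroke 3 is done. Now stroke 4, then a look.

>>> drive_tool:
  commands: "-0.023 0.21 0 0 0 0 0;-0.023 0.21 0 0 0 0 0;-0.023 0.21 0 0 0 0 0;-0.023 0.21 0 0 0 0 0;0 0 0 0 0 0 0;0 0 0 0 0 0 0;0.023 -0.21 0 0 0 0 0;0.023 -0.21 0 0 0 0 0;0.023 -0.21 0 0 0 0 0;0.017 -0.15 0 0 0 0 0;0.006 -0.06 0 0 0 0 0;0 0 0 0 0 0 0;0 0 0 0 0 0 0"

```text
time_s: 20.9
eef_pos: [519.2, -0.5, 139.9]
ee_rot: [-0.002, 0.669, 0.743, 0.002]
force: [0.8, 16.9, -0.1]
grip_width: 0.001
grip_force: 8.4
```

>>> drive_tool:
  commands: "-0.023 0.21 0 0 0 0 0;-0.023 0.21 0 0 0 0 0;-0.023 0.21 0 0 0 0 0;-0.023 0.21 0 0 0 0 0;0 0 0.35 0 0 0 0;0 0 0.35 0 0 0 0;0.042 -0.375 0 0 0 0 0;0.042 -0.375 0 0 0 0 0;0.042 -0.375 0 0 0 0 0;0.042 -0.375 0 0 0 0 0;0.042 -0.375 0 0 0 0 0;0.042 -0.375 0 0 0 0 0;0.042 -0.375 0 0 0 0 0;0 0 -0.3 0 0 0 0;0 0 -0.3 0 0 0 0;0 0 0 0 0 0 0;0 0 0 0 0 0 0"

```text
time_s: 22.32
eef_pos: [539.1, -181.1, 149.5]
ee_rot: [-0.0, 0.669, 0.743, -0.0]
force: [-0.6, 0.0, 0.7]
grip_width: -0.003
grip_force: 0.0
```

```bash
python3 look2.py w8.pkl
```

```text
22.3167 [ 539.12414171 -181.11097864  149.4977069 ]
z 24 x -10 step 2
 -40   90 118 143 143 143 143 142 145 145 145 129  93  91  91  91  94  96  98  97  90  91  91  93  92  92  90  91  90  91  91  91  91  91  90  90  91  91  90  91  91  91  92  91  91  92
 -27  122 141 142 120  94  88  89  89  89  90  90  89  90  90  89  89  89  88  89  89  88  88  89  89  88  88  89  89  89  90  90  90  92 112 118 105  92 116 151 153 159 164 162 153 160
 -22  145 144 143 128  90  88  88  89  89  89  89  89  89  90  92  79  92  95  94  95  94  95  97  91  95  96  95  91  89  89  90  91  93 112 118 105  92 116 152 154 158 162 162 153 161
 -17  143 143 143 138  95  89  89  89  90  90  89  90  88  90 103  85  92  95  94  94  93  94  98 101 112 113 113 113 112 113 112 112 111 116 118 105  93 115 152 155 159 162 161 154 163
 -10  109 121 123  97  92  91  91  91  90  90  91  89  90  90  87  77  92  95  93  94  95  94  87  72  89  88  89  88  89  89  89  89  93 111 119 106  92 115 153 156 161 165 162 153 162
   0  166 231 228 167 154 228 227 223 218 203 201 192 166 125 122  88  92  96  94  94  94  95  94  7
[... 315 characters left out ...]
90  91  90  90  91 101  86  93  97  95  94  95  95  88  84 111 113 112 111 111 111 111 110 111 115 120 107  90 111 152 156 160 163 164 157 164
  22  147 147 147 147 147 147 148 147 147 147 147 142 127 124 129 102  94  97  96  95  95  96  96 112 138 120 102  93  89  91  91  91  93 111 120 107  90 110 150 156 159 162 163 156 162
  27  149 148 148 149 149 150 150 149 149 147 147 147 146 146 147 144 140 138 139 136 135 137 139 147 148 148 147 143 139 139 138 134 121 121 144 147  93 111 152 156 157 160 161 151 157
  40  148 147 147 146 147 147 148 147 146 146 147 149 149 150 149 149 149 150 150 150 150 150 149 148 148 148 147 149 150 151 151 150 150 151 151 151 150 149 149 150 151 151 150 150 150
```

The plate is just touching: the gap to the block is unchanged and the carton was pushed about 4 mm. One more stroke, then a look.

>>> drive_tool:
  commands: "0 0 0.3 0 0 0 0;0 0 0.3 0 0 0 0;-0.042 0.375 0 0 0 0 0;-0.042 0.375 0 0 0 0 0;-0.042 0.375 0 0 0 0 0;-0.042 0.375 0 0 0 0 0;-0.042 0.375 0 0 0 0 0;-0.042 0.375 0 0 0 0 0;-0.042 0.375 0 0 0 0 0;0 0 -0.35 0 0 0 0;0 0 -0.35 0 0 0 0;0 0 0 0 0 0 0;0.023 -0.21 0 0 0 0 0;0.023 -0.21 0 0 0 0 0;0.023 -0.21 0 0 0 0 0;0.017 -0.15 0 0 0 0 0;0.006 -0.06 0 0 0 0 0;0 0 0 0 0 0 0;0 0 0 0 0 0 0"

```text
time_s: 23.95
eef_pos: [519.7, -0.1, 141.8]
ee_rot: [-0.001, 0.669, 0.743, 0.002]
force: [-1.0, 16.4, 0.4]
grip_width: 0.001
grip_force: 7.7
```

>>> drive_tool:
  commands: "-0.023 0.21 0 0 0 0 0;-0.023 0.21 0 0 0 0 0;-0.023 0.21 0 0 0 0 0;-0.023 0.21 0 0 0 0 0;0 0 0.35 0 0 0 0;0 0 0.35 0 0 0 0;0.042 -0.375 0 0 0 0 0;0.042 -0.375 0 0 0 0 0;0.042 -0.375 0 0 0 0 0;0.042 -0.375 0 0 0 0 0;0.042 -0.375 0 0 0 0 0;0.042 -0.375 0 0 0 0 0;0.042 -0.375 0 0 0 0 0;0 0 -0.3 0 0 0 0;0 0 -0.3 0 0 0 0;0 0 0 0 0 0 0;0 0 0 0 0 0 0"

```text
time_s: 25.37
eef_pos: [539.7, -180.8, 151.0]
ee_rot: [0.0, 0.669, 0.744, 0.0]
force: [0.6, 1.0, 1.1]
grip_width: -0.0
grip_force: 0.0
```

```bash
python3 look2.py w9.pkl
```

```text
25.3667 [ 539.68838736 -180.8259887   150.9896141 ]
z 24 x -10 step 2
 -40  113 135 143 143 144 144 143 145 146 146 127  92  91  91  94  95  96 102  95  91  91  92  92  93  93  91  91  91  91  91  91  91  91  91  91  91  92  91  91  91  91  92  91  91  92
 -27  130 144 144 143 143 140 110  98  90  90  91  91  91  90  90  90  89  90  90  90  89  89  89  89  89  90  89  89  90  91  91  91  92 111 118 104  93 115 151 153 159 164 162 147 159
 -22  146 145 143 143 143 143 108  90  90  91  91  90  89  90  90  89  90  94  80  94  95  94  95  87  66  65  84  96  95  94  90  91  93 112 119 105  93 114 152 154 159 164 161 147 161
 -17  146 145 144 145 146 146 126  90  91  91  92  91  90  90  89  89  91 106  84  93  95  94  95  91  68  65  98 113 113 113 112 112 112 116 119 106  93 114 153 155 158 163 162 154 163
 -10   92  93  93  94  98  97  96  92  91  92  91  91  91  90  90  89  90  89  78  93  95  95  91  68  63  64  79  89  89  89  89  90  93 111 120 107  92 114 153 156 161 165 162 153 162
   0  235 224 131 187 231 227 155 176 228 225 222 214 201 200 197 162 123 119  87  95  95  94  94  8
[... 315 characters left out ...]
12  92  91  91  91  90  90  92 104  87  95  96  96  92  70  64  65  95 113 113 112 112 112 111 114 120 108  91 110 151 157 159 163 164 156 163
  22  148 149 148 148 148 148 148 148 148 147 148 147 147 147 146 123 115 122  94  95  97  96  95  81  67  67  88 102 101  98  92  91  93 110 120 108  90 108 150 156 159 162 164 156 161
  27  150 149 150 150 150 151 151 150 150 148 148 147 147 147 147 147 147 148 145 138 138 137 138 142 141 142 147 139 137 136 134 133 130 121 152 151  94 109 152 156 157 160 161 154 158
  40  148 148 148 148 148 148 149 147 146 147 148 149 149 151 150 150 150 151 151 151 151 150 149 149 148 147 148 150 152 152 152 151 151 150 151 151 151 150 150 150 151 151 151 150 149
```

The jaw moved 6 mm while the plate and carton stayed put, so the plate is pressed in by about 6 mm. I'll check that the lever is at rest, then hand in.

Run:
```python
from h import *
p=capture("scene");K=cam(p)
print([(b["position"],b["confidence"]) for b in boxes_of(p,"lever_knob")[:2]],"rest",proj(K,np.array([*W(-120.5,0),138])),"end",proj(K,np.array([*W(-48.5,0),138])))
o=cv2.imread("pics/scene0.png");d=cv2.absdiff(o,p["pixels"]).max(2)
r=np.int32(proj(K,np.array([*W(-120.5,0),138])));print("knob patch diff",d[r[1]-8:r[1]+9,r[0]-8:r[0]+9].mean(),np.array(p["pixels"])[r[1]-6:r[1]+7:3,r[0]-9:r[0]+10:3].mean(2).astype(int),o[r[1]-6:r[1]+7:3,r[0]-9:r[0]+10:3].mean(2).astype(int))
```

```text
[] rest [297.55359133 191.593959  ] end [318.88250859 196.65470872]
knob patch diff 3.394463667820069 [[114  57  67  67  64  22 113]
 [197 118 115  21  51  49 112]
 [208 120  12  27  34  67  80]
 [ 80  94  34  14  20  82 105]
 [ 67  62  62  56  39 103  54]] [[110  55  65  65  63  21 108]
 [191 114 111  21  49  48 109]
 [201 117  12  24  33  65  77]
 [ 79  92  32  13  19  79 101]
 [ 66  60  61  55  38 100  51]]
```

The knob patch is identical to the start image, so the lever is back at rest.

```bash
python3 -c "
from rig import finish_job;print(finish_job())"
```

```text
the job is handed in; nothing more can be done
None
```

The job is handed in after about 25 s of robot time: both loose cartons lie in the pattern, and after five full lever strokes the sprung plate measures about 6 mm pressed in, with the lever back at rest. The hand-in call returned no verdict, and the two lengthwise cartons were not re-measured after pressing.

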